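# Find the concealed catch and release the battery hatch

## Task

Open the battery hatch of the grey power unit on the packing bench: feel or look across its six flat cover plates for the one with the flush, concealed catch, and press that catch fully in with a fingertip so that the hatch pops up and stays up. Do not touch or pry the hatch door itself, pick nothing up, and leave everything that stands around or on the unit where it is.

Things in the scene. Friction and masses are not known exactly. Their poses are not given: they have to be found in the camera images.
- unit: The power unit: a low grey plastic box fixed to the bench, 376 mm long (its y), 150 mm deep (x), its flat level top 70 mm above the table. Origin on the table, under the centre of the plate field; z up. The field ends at y = -96 and +96 mm: past +96 is a bare ledge (to 172 mm), past -96 a 12 mm strip, then the battery hatch (to -190 mm).
- field (a point): Centre of the plate field's top face; axes as the unit. Six square 62.8 mm plates, centred at x = -32 or 32 mm, y = -64, 0 or 64 mm. Five are blank and solid; one, in any of the six places (not told: look or feel), has the catch at its centre: a round pad 43 mm wide in a 46 mm hole, same grey plastic, its face 2 mm below the plates. Shut fingers fit the hole.
- catch (a joint): How far the catch is pressed in, in m: 0 = as found, 0.007 = fully in against its stop (pad face then 9 mm below the plates). Straight down, no spring: it resists with about 4 N (under 6 N at 30 mm/s) and stays where it is left. A blank plate does not give at all.
- door: The hatch door at the unit's -y end: a flat grey plate 126 x 78 mm, 4 mm thick. Origin on its hinge line (along the unit's x, at y = -109 mm, 68 mm above the table, by the plates); shut, it lies level from y = -110 to -188 mm, z up. Linked to the catch, it rises with it (71 rad per m) to 0.5 rad, outer edge 37 mm up. Not to be touched.
- tape: Bystander: cardboard core ring of packing tape, 90 mm across, 36 mm high, lying flat, on the table on the robot's side of the unit. Origin at the centre of its underside. Leave it alone.
- stamp: Bystander: small stamp with a wooden knob, 38 mm high, standing on the unit's bare ledge. Origin at the centre of its underside. Leave it alone.
- scraper: Bystander: flat scraper with a black handle, 123 mm long, 16 mm high, on the table on the robot's side of the unit. Origin at the centre of its underside. Leave it alone.
- carton_s: Bystander: small carton, 75 x 100 x 55 mm, on the table beyond the unit. Origin at the centre of its underside. Leave it alone.
- carton_l: Bystander: larger carton, 90 x 120 x 80 mm, on the table beyond the unit. Origin at the centre of its underside. Leave it alone.
- mug: Bystander: white mug, 76 mm wide, 90 mm high, on the table past the ledge end. Origin at the centre of its underside. Leave it alone.
- stapler: Bystander: black stapler, 130 mm long, 50 mm high, on the table past the hatch end. Origin at the centre of its underside. Leave it alone.

How it is judged:
By the outcome, as a careful person would: the job done as asked, in the order asked, and still so for the second after the job is handed in, with the robot touching nothing.
It also fails if it takes over 43 s, if anything falls off the work surface, if the arm or the gripper's body presses on something with over 40 N, if the wrist force passes 120 N, or if a joint passes its speed limit or range.

## Robot

A 6-joint arm with a two-finger parallel gripper is mounted at the origin on the work surface. World frame = base frame: x ahead of the robot, y to its left, z up, the work surface at z = 0. Lengths are in m, angles in rad, forces in N, time in s.
With the tool pointing down it reaches from about 0.35 to 0.775 m from the base axis. Payload 7.3 kg.
Tool frame: the origin (TCP) lies between the finger pads; the fingertips stand 8 mm ahead of it and the grasp point (between the pads) lies 11 mm behind it (robot.nose_length is the distance from the TCP to the fingertips, in m); z points along the fingers, y is the line along which they close (so a half turn about z gives the same grasp; the last joint's range is limited). The gripper opens to 92 mm and grips with 3 to 60 N. Pads are 19 mm wide; open, the fingers measure 130 mm over their backs; the gripper's body (75 mm by 190 mm) begins 47 mm behind the grasp point.
Start: joints at [-1.378, 0.342, 1.524, -0, 1.275, -0.146], TCP at [0.175, -0.495, 0.235] pointing down, gripper open.
Joint ranges: [-2.53, 2.53], [-0.77, 2.02], [0.04, 2.7], [-1, 4.14], [0.28, 2.66], [-3.11, 3.11]. Speed limits (rad/s): [2.57, 2.57, 3.14, 3.14, 3.14, 3.14].

## Interface

Orientations are given as [roll, pitch, yaw] about the fixed x, y, z axes, in that order (R = Rz(yaw) Ry(pitch) Rx(roll)).
In Python, from cell import robot gives the robot as it stands. The module is installed in compiled form; this text tells all that it offers.
- The arm moves only by the shell command python3 -m jog 'ROWS' [FORCE]. ROWS is JSON, a list that holds one entry, the list of rows, each a list of 5 numbers: the gripper's target within -1 to 1 (fully open at 1, half-way at 0, shut at -1), then the shift along the tool's x, y, z in m, then the turn about the tool's z in rad. A call has 1 to 5 rows; each row is the pose to reach, as a shift and turn from the pose commanded when the call began, along the tool's axes at that moment; what a row does not reach only later rows make up. A row lasts 1/12 s, in which the tool goes at most 41.7 mm and 7.16 degrees, less where a joint would pass 70% of its speed; a pose out of reach is approached as far as the arm can. A call with a gripper value outside its range is refused whole. The fingers move at their own pace and stop on an object; FORCE is the grip in N (left out, the last holds). Time passes only in rows, so rows that repeat a pose let the fingers close. It gives the time, the measured TCP pose, the force, the opening and the grip force at its end, in the units of the state.
- robot.observe(): the state, without advancing time (a new reading comes with each control period).
- robot.read_camera(name): name is "scene" or "top"; returns the picture (480x640x3 uint8, red, green, blue); there is no depth.
- robot.camera_model(name): a dict with "camera_matrix" (3x3 intrinsics, pixels), "position" and "attitude" of the camera in the world. Camera axes: x right, y down, z forward; pixel columns grow to the right and rows downward; lengths in m; the calibration is good to about 2 mm. A picture is of the moment at which its call begins. camera_model takes no time and is no camera call.
- robot.hand_in(): hands the job in; it is judged then, once.
The state is a dict: "time": time; "qpos": joint angles; "qvel": joint speeds; "joint_efforts": joint torques, N m; "tool_pos": TCP position; "tool_rot": TCP orientation; "contact_force": force on the tool from outside, world axes, zero at the start; "torque": the same for the moment, N m; "opening": finger opening in m; "grip_force": force on a finger pad.
Only numpy, scipy, OpenCV 4.12 (cv2) and the standard library are available. Lean on these libraries where they do the work, as an engineer would, in place of code of your own. Each camera call takes 0.05 s, during which the arm holds its last target. There are 200 camera calls.

## Working session

There is one attempt and no reset: what is moved stays moved. The work goes in short steps, Python scripts to look and compute and a shell command to move; the robot and the scene stay as the last step left them, time stands still between calls to the robot, and variables do not carry over. Pictures are saved under pics/ and viewed, at most 10 in all, crops included, and the job is handed in when it is done.

```bash
mkdir -p pics; python3 - <<'E'
from cell import robot
import cv2
for n in("scene","top"):
    cv2.imwrite(f"pics/{n}0.png",robot.read_camera(n)[:,:,::-1]); print(n,robot.camera_model(n))
o=robot.observe();print(o["time"],o["tool_pos"],o["tool_rot"],o["contact_force"])
E
```

```text
scene {'camera_matrix': array([[600.47663067,   0.        , 319.55514599],
       [  0.        , 600.47663067, 250.26450785],
       [  0.        ,   0.        ,   1.        ]]), 'position': array([ 1.00896627, -0.61362867,  0.8416339 ]), 'attitude': array([-2.33254611, -0.01518583,  0.5957508 ])}
top {'camera_matrix': array([[452.53301224,   0.        , 319.6404989 ],
       [  0.        , 452.53301224, 235.88570475],
       [  0.        ,   0.        ,   1.        ]]), 'position': array([0.53258944, 0.05872345, 0.91407549]), 'attitude': array([-3.06671422,  0.00668078, -1.59714848])}
0.1 [ 0.17443542 -0.49480066  0.23410877] [-3.14020410e+00 -2.21149897e-04  3.38743919e-01] [ 0.66721791 -0.01105843 -0.48916246]
```

View pics/top0.png

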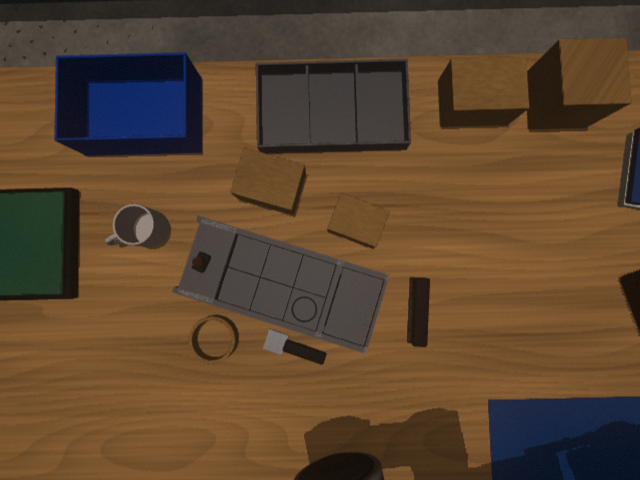

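View pics/scene0.png

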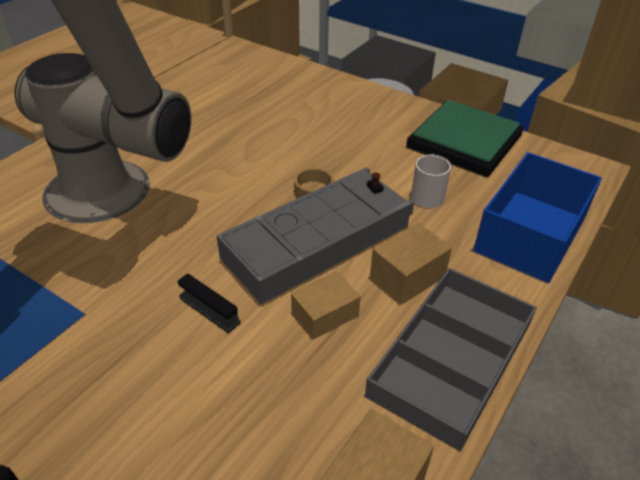

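The top view shows a round pad outline at about (304,309), on the robot-side plate next to the hatch. The scene view agrees, at about (286,222). Next I'll refine its centre and the unit's yaw.

```bash
cat > h.py <<'E'
import numpy as np,cv2
from cell import robot
from scipy.spatial.transform import Rotation as R
def ray(n,px):
    m=robot.camera_model(n); d=np.linalg.inv(m["camera_matrix"])@np.r_[px,1]
    return m["position"],R.from_euler("xyz",m["attitude"]).as_matrix()@d
def onz(n,px,z):
    p,d=ray(n,px); return p+d*(z-p[2])/d[2]
def proj(n,P):
    m=robot.camera_model(n); q=m["camera_matrix"]@(R.from_euler("xyz",m["attitude"]).as_matrix().T@(np.array(P)-m["position"])); return q[:2]/q[2]
E
python3 - <<'E'
from h import *
tiles=[]
for n,(u,v),h in(("top",(304,309),26),("scene",(286,222),24)):
    g=cv2.imread(f"pics/{n}0.png",0)
    c=cv2.resize(g[v-h:v+h,u-h:u+h],None,fx=8,fy=8,interpolation=cv2.INTER_CUBIC)
    bh=cv2.morphologyEx(c,cv2.MORPH_BLACKHAT,cv2.getStructuringElement(2,(41,41)))
    _,t=cv2.threshold(bh,0,255,cv2.THRESH_OTSU)
    for k in cv2.findContours(t,cv2.RETR_LIST,cv2.CHAIN_APPROX_NONE)[0]:
        if len(k)<200: continue
        e=cv2.fitEllipse(k); px=(np.array(e[0])+.5)/8-.5+np.array([u-h,v-h])
        print(n,len(k),px.round(2),(np.array(e[1])/8).round(1),onz(n,px,.07).round(4))
    im=cv2.cvtColor(c,cv2.COLOR_GRAY2BGR); tiles.append(np.vstack([cv2.resize(im,(380,290)),cv2.resize(cv2.cvtColor(t,8),(380,290))]))
cv2.imwrite("pics/crop.png",np.hstack(tiles))
a=onz("top",(387,274),.07);b=onz("top",(366,351),.07);c=onz("top",(237,233),.07);d=onz("top",(216,290),.07);f=onz("top",(337,264),.07);g=onz("top",(320,330),.07)
print(a,b,c,d,f,g)
E
```

```text
top 323 [326.59 318.36] [ 2.4 24.1] [0.4431 0.0539 0.07  ]
top 510 [303.85 308.8 ] [22.  22.1] [0.4617 0.0954 0.07  ]
top 600 [303.83 308.89] [26.  26.3] [0.4615 0.0955 0.07  ]
top 2197 [303.37 305.01] [46.4 54. ] [0.4687 0.0962 0.07  ]
scene 435 [271.92 234.57] [ 3.  40.1] [0.4657 0.0464 0.07  ]
scene 696 [282.25 237.61] [16. 28.] [0.487  0.0508 0.07  ]
scene 562 [285.65 220.41] [14.8 23.1] [0.4626 0.0947 0.07  ]
[ 0.52173084 -0.06047682  0.07      ] [ 0.38208801 -0.01673459  0.07      ] [0.60561678 0.21734009 0.07      ] [0.5004844  0.25771123 0.07      ] [0.54271181 0.03177365 0.07      ] [0.42225822 0.06661035 0.07      ]
```

View pics/crop.png

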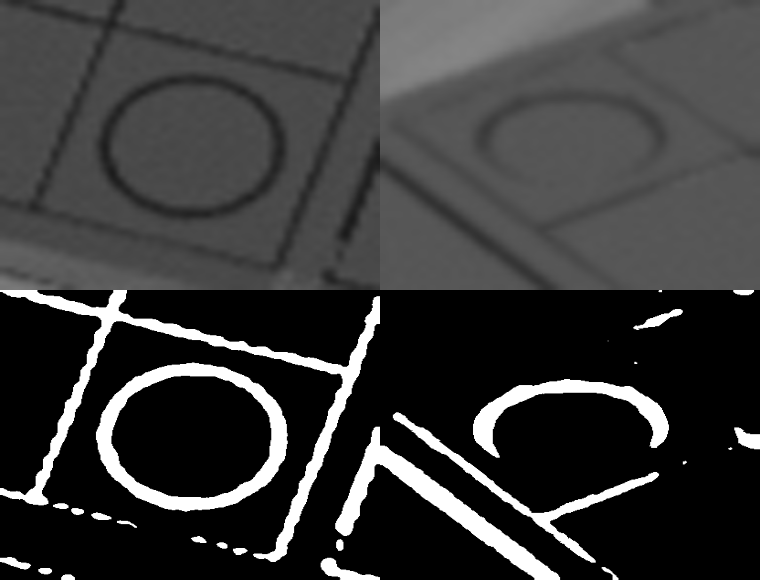

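The catch centre is at world (0.4615, 0.0955), and the unit's yaw is about -16.8°. I'll close across the unit's x, at tool yaw 1.278, so the body stays clear of the door. I'll start over there now, shutting the fingers and turning on the way.

```bash
python3 -m jog '[[[-1,0.033,-0.022,0,-0.12],[-1,0.066,-0.044,0,-0.24],[-1,0.1,-0.066,0,-0.36],[-1,0.133,-0.088,0,-0.48],[-1,0.166,-0.11,0,-0.6]]]' 20
cat > w.py <<'E'
from h import *
import sys
def rel(x,y,yaw):
    o=robot.observe(); T=R.from_euler("xyz",o["tool_rot"])
    d=T.inv().apply(np.array([x,y,o["tool_pos"][2]])-o["tool_pos"])
    print("t",round(o["time"],2),"pos",o["tool_pos"].round(4),"rot",o["tool_rot"].round(3),"shift",d.round(4),"turn",round(o["tool_rot"][2]-yaw,3),"F",o["contact_force"].round(2),"op",round(o["opening"],4),"q",o["qpos"].round(2))
if __name__=="__main__": rel(.4615,.0955,1.278)
E
python3 w.py
```

```text
time: 0.52
tool_pos: [0.2951, -0.3345, 0.2344]
tool_rot: [-3.141, -0.0, 0.944]
contact_force: [1.0, -0.6, -0.5]
opening: 0.0635
grip_force: 0.0
t 0.52 pos [ 0.2951 -0.3345  0.2344] rot [-3.141 -0.     0.944] shift [ 4.459e-01 -1.174e-01  2.000e-04] turn -0.334 F [ 0.99 -0.61 -0.51] op 0.0635 q [-1.02  0.2   1.73  0.    1.22 -0.39]
```

```bash
python3 -m jog '[[[-1,0.04,-0.01,0,-0.07],[-1,0.08,-0.02,0,-0.14],[-1,0.12,-0.03,0,-0.21],[-1,0.16,-0.04,0,-0.28],[-1,0.2,-0.05,0,-0.334]]]'; python3 w.py
```

```text
time: 0.93
tool_pos: [0.3724, -0.1433, 0.2346]
tool_rot: [-3.142, 0.0, 1.276]
contact_force: [0.9, -0.3, -0.5]
opening: 0.0298
grip_force: 0.0
t 0.93 pos [ 0.3724 -0.1433  0.2346] rot [-3.142  0.     1.276] shift [ 0.2544  0.0158 -0.    ] turn -0.002 F [ 0.91 -0.3  -0.5 ] op 0.0298 q [-0.56  0.11  1.83 -0.    1.2  -0.27]
```

```bash
python3 -m jog '[[[-1,0.04,0.003,0,0],[-1,0.08,0.006,0,0],[-1,0.12,0.009,0,0],[-1,0.16,0.012,0,0],[-1,0.2,0.016,0,0]]]'; python3 -m jog '[[[-1,0.025,0,0.025,0],[-1,0.054,0,0.05,0],[-1,0.054,0,0.085,0],[-1,0.054,0,0.115,0],[-1,0.054,0,0.115,0]]]'; python3 w.py
```

```text
time: 1.35
tool_pos: [0.4463, 0.0433, 0.2346]
tool_rot: [-3.141, 0.0, 1.273]
contact_force: [0.2, -0.4, -0.5]
opening: 0.001
grip_force: 0.0
time: 1.77
tool_pos: [0.4583, 0.0932, 0.1146]
tool_rot: [-3.131, 0.004, 1.274]
contact_force: [-1.9, -0.5, 0.1]
opening: 0.0003
grip_force: 0.0
t 1.77 pos [0.4583 0.0932 0.1146] rot [-3.131  0.004  1.274] shift [ 0.0031  0.0024 -0.    ] turn -0.004 F [-1.86 -0.45  0.11] op 0.0003 q [ 0.04  0.39  1.83 -0.    0.93  0.33]
```

```bash
python3 -m jog '[[[-1,0,0,0,0],[-1,0,0,0,0],[-1,0,0,0,0]]]'>/dev/null; python3 w.py; python3 - <<'E'
from h import *
im=robot.read_camera("scene")[:,:,::-1]
cv2.imwrite("pics/s1.png",cv2.resize(im[140:320,190:430],None,fx=3.3,fy=3.3,interpolation=cv2.INTER_CUBIC))
E
```

```text
t 2.02 pos [0.4635 0.0925 0.1216] rot [ 3.138e+00 -1.000e-03  1.272e+00] shift [ 0.0023 -0.0028 -0.    ] turn -0.006 F [ 1.06 -0.97  0.74] op 0.0003 q [ 0.03  0.38  1.83 -0.    0.94  0.33]
```

View pics/s1.png

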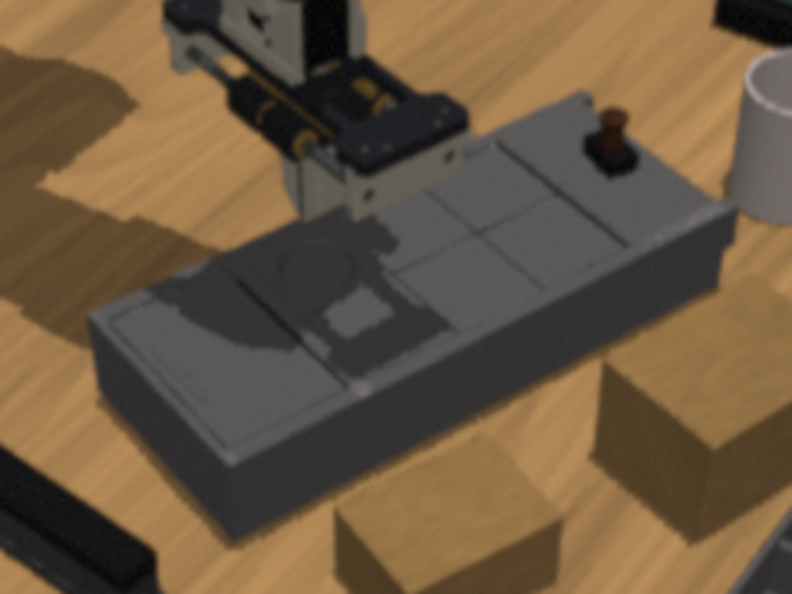

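The picture shows the shut fingers over the catch plate with the door and stamp clear. The arm is still settling, so I'll let it stop and correct the position.

```bash
python3 -m jog '[[[-1,0.001,0,0.01,0],[-1,0.001,0,0.02,0],[-1,0.001,0,0.026,0],[-1,0.001,0,0.03,0],[-1,0.001,0,0.03,0]]]'>/dev/null;  python3 -m jog '[[[-1,0,0,0,0],[-1,0,0,0,0],[-1,0,0,0,0],[-1,0,0,0,0],[-1,0,0,0,0]]]'; python3 w.py
```

```text
time: 2.9
tool_pos: [0.4626, 0.0937, 0.0899]
tool_rot: [3.141, -0.0, 1.273]
contact_force: [-0.4, 0.7, 0.3]
opening: 0.0006
grip_force: 0.0
t 2.9 pos [0.4626 0.0937 0.0899] rot [ 3.141 -0.     1.273] shift [ 0.0014 -0.0016 -0.    ] turn -0.005 F [-0.43  0.66  0.32] op 0.0006 q [ 0.04  0.43  1.86 -0.    0.86  0.34]
```

```bash
python3 -m jog '[[[-1,0.001,-0.001,0.003,0],[-1,0.001,-0.001,0.006,0],[-1,0.001,-0.001,0.009,0],[-1,0.001,-0.001,0.011,0],[-1,0.001,-0.001,0.012,0]]]';  python3 -m jog '[[[-1,0,0,0.001,0],[-1,0,0,0.002,0],[-1,0,0,0.003,0],[-1,0,0,0.004,0],[-1,0,0,0.004,0]]]'; python3 w.py
```

```text
time: 3.32
tool_pos: [0.4615, 0.095, 0.0771]
tool_rot: [-3.141, 0.0, 1.273]
contact_force: [0.7, 0.0, -0.3]
opening: 0.0004
grip_force: 0.0
time: 3.73
tool_pos: [0.4618, 0.0949, 0.0737]
tool_rot: [3.142, 0.0, 1.273]
contact_force: [-1.3, -0.8, 2.2]
opening: 0.0004
grip_force: 0.9
t 3.73 pos [0.4618 0.0949 0.0737] rot [3.142 0.    1.273] shift [ 0.0004 -0.0004 -0.    ] turn -0.005 F [-1.27 -0.79  2.16] op 0.0004 q [ 0.04  0.45  1.88 -0.    0.81  0.34]
```

The fingertips are in the hole and the catch is giving. I'll press on to the stop at TCP z ≈ 0.069.

```bash
python3 -m jog '[[[-1,0,0,0.001,0],[-1,0,0,0.002,0],[-1,0,0,0.003,0],[-1,0,0,0.004,0],[-1,0,0,0.004,0]]]';  python3 -m jog '[[[-1,0,0,0.001,0],[-1,0,0,0.001,0],[-1,0,0,0.002,0],[-1,0,0,0.002,0],[-1,0,0,0.002,0]]]'
```

```text
time: 4.15
tool_pos: [0.4618, 0.0949, 0.0695]
tool_rot: [-3.141, 0.0, 1.273]
contact_force: [-1.4, -0.5, 1.6]
opening: 0.0006
grip_force: 0.5
time: 4.57
tool_pos: [0.4619, 0.095, 0.0691]
tool_rot: [3.141, -0.0, 1.273]
contact_force: [-5.7, -0.6, 19.5]
opening: 0.0006
grip_force: 10.0
```

The force jumped to 19.5 N at z = 0.069, which is the stop. Now I'll retract straight up and check.

```bash
python3 -m jog '[[[-1,0,0,-0.005,0],[-1,0,0,-0.015,0],[-1,0,0,-0.035,0],[-1,0,0,-0.065,0],[-1,0,0,-0.1,0]]]'>/dev/null; python3 -m jog '[[[-1,0,0,-0.03,0],[-1,0,0,-0.05,0],[-1,0,0,-0.06,0],[-1,0,0,-0.06,0],[-1,0,0,-0.06,0]]]'; python3 -m jog '[[[-1,-0.04,0,0,0],[-1,-0.08,0,0,0],[-1,-0.12,0,0,0],[-1,-0.16,0,0,0],[-1,-0.19,0,0,0]]]'>/dev/null; python3 -m jog '[[[-1,-0.01,0,0,0],[-1,-0.01,0,0,0],[-1,-0.01,0,0,0],[-1,-0.01,0,0,0],[-1,-0.01,0,0,0]]]'; python3 - <<'E'
from h import *
s=robot.read_camera("scene")[130:330,180:440,::-1]; t=robot.read_camera("top")[190:370,90:440,::-1]
cv2.imwrite("pics/end.png",np.hstack([cv2.resize(s,(380,292)),cv2.resize(t,(420,292))]))
E
```

```text
time: 5.4
tool_pos: [0.462, 0.095, 0.2275]
tool_rot: [3.141, -0.0, 1.273]
contact_force: [-0.5, -0.6, -1.0]
opening: 0.0005
grip_force: 0.0
time: 6.23
tool_pos: [0.4033, -0.095, 0.2273]
tool_rot: [-3.141, -0.0, 1.274]
contact_force: [-0.2, 0.0, 0.5]
opening: 0.0006
grip_force: 0.0
```

View pics/end.png

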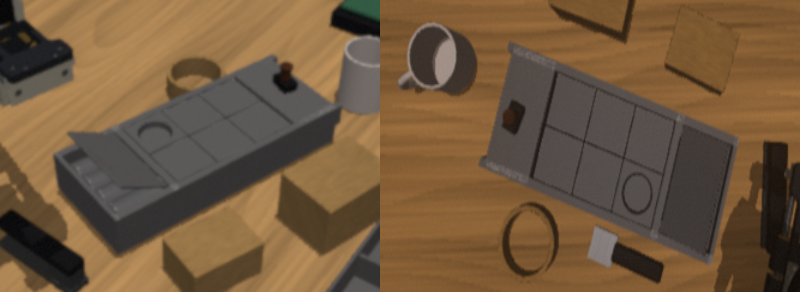

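The hatch is up (crop pixel about (118,158)), the catch is sunk at (155,130), and the bystanders haven't moved. The gripper is clear of everything.

```bash
python3 -c "
from cell import robot
print(robot.hand_in())"
```

```text
the job is handed in; nothing more can be done
None
```

I pressed the concealed catch (robot-side plate next to the hatch) down to its stop; the hatch popped up and was still up in the last pictures, with the surrounding items where they were, and the job is handed in at about 6 s.

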